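# Check in the sample racks by urgency and start the analyser

## Robot

A 6-joint arm with a two-finger parallel gripper is mounted at the origin on the work surface. World frame = base frame: x ahead of the robot, y to its left, z up, the work surface at z = 0. Lengths are in m, angles in rad, forces in N, time in s.
With the tool pointing down it reaches from about 0.275 to 1 m from the base axis. Payload 8.4 kg.
Tool frame: the origin (TCP) lies between the finger pads; the fingertips stand 11 mm ahead of it and the grasp point (between the pads) lies 8 mm behind it; z points along the fingers, y is the line along which they close (so a half turn about z gives the same grasp; the last joint's range is limited). The gripper opens to 85 mm and grips with 20 to 120 N. Pads are 22 mm wide; open, the fingers measure 114 mm over their backs; the gripper's body (76 mm by 85 mm) begins 54 mm behind the grasp point. The pads swing forward as they close: fully open they stand 13 mm farther back than shut.
Start: joints at [1.294, 0.353, 1.633, -0, 1.155, -0.002], TCP at [0.17, 0.602, 0.242] pointing down, gripper open.
Joint ranges: [-2.63, 2.63], [-0.92, 2.1], [0.06, 2.66], [-1.3, 4.44], [0, 2.69], [-3.02, 3.02]. Speed limits (rad/s): [2.22, 2.22, 2.79, 3.14, 3.14, 3.14].

## Interface

Orientations are given as a 3x3 rotation matrix whose columns are the frame's x, y, z axes.
In Python, from bench import robot gives the robot as it stands. Calls block until the motion is done:
- robot.reach(position, orientation): joint-space move of the TCP to a pose.
- robot.servo_line(position, attitude=None, rate=0.15, stop_force=None): straight line of the TCP; attitude=None keeps the orientation; rate is the mean speed in m/s. With stop_force (N) it stops when the force on the tool has changed by that much, and returns True; else False.
- robot.movej(angles): joint-space move.
- robot.set_gripper(opening, strength=None): finger opening in m; strength is the grip in N (None keeps the last); returns when the fingers have stopped.
- robot.hold(seconds).
- robot.ik(position, orientation): joint angles nearest the present ones, or None.
- robot.get_obs(): the state.
- robot.read_camera(name): name is "side" or "top" or "wrist"; returns a dict with "frame" (420x560x3 uint8, red, green, blue), "depth" (420x560 float32, m along the optical axis (not along the pixel's ray), 0 where there is no reading), "fx", "fy", "cx", "cy" (pixels), "eye" and "orientation" of the camera in the world; the wrist camera has in their place "tool_from_camera" (4x4, takes a point from camera to tool coordinates, whose origin is the TCP and whose axes are the flange's). Camera axes: x right, y up, looking along -z (the intrinsics and any distortion apply to the point x, -y, -z); pixel columns grow to the right and rows downward; lengths in m; the calibration is good to about 2 mm. A picture is of the moment at which its call begins: read the wrist's pose just before it.
A pose or a line that the arm cannot do raises robot.MotionError and nothing moves.
- robot.finish_job(): hands the job in; it is judged then, once.
The state is a dict: "time_s": time; "joint_positions": joint angles; "qd": joint speeds; "tau": joint torques, N m; "position": TCP position; "eef_rot": TCP orientation; "contact_force": force on the tool from outside, world axes, zero at the start; "wrist_torque": the same for the moment, N m; "opening": finger opening in m; "grip_force": force on a finger pad.
Only numpy, scipy, OpenCV 4.12 (cv2) and the standard library are available. Lean on these libraries where they do the work, as an engineer would, in place of code of your own. Each camera call takes 0.05 s, during which the arm holds its last target. There are 200 camera calls.

## Task

Check in the three sample racks by lightly pressing down their coloured keys with the fingertips, in order of urgency: red, then yellow, then blue; then press down the green start key on the console. Each key stays down once pressed. Press gently, and leave the white eject key, the vials, the notebook and the bottle alone: nothing is to be picked up.

Things in the scene. Friction and masses are not known exactly. Their poses are not given: they have to be found in the camera images.
- red_rack: black sample rack with red stripes and a red end plate, fixed to the bench; 171 x 56 mm. Origin: middle of its underside on the bench; x runs along the rack towards its key block, z up. The key block (50 x 56 mm, flat top 60 mm above the bench) is centred at x = +60 mm; the rest (x -85 to +35 mm) is a 42 mm high tray of three pockets with vials about 70 mm tall
- red_top (a point): centre of the top face of the round red check-in key (32 mm across) on the red rack's key block; it moves with the key. Up, it stands 82 mm above the bench, 22 mm proud of the block
- red_key (a joint): travel of the red key straight down, m: 0 up, 0.012 fully down; starts at 0 to 0.0015. Needs about 2.5 N plus 20 N per m/s to move, has no spring and stays where it is left; it counts as pressed beyond 0.007. Fully down it meets a soft buffer (4 N, rising to 9 N over 8 mm more, not counted in this value; it springs back), then a hard stop
- yellow_rack: black sample rack with yellow stripes and a yellow end plate, fixed to the bench; 171 x 56 mm. Origin: middle of its underside on the bench; x runs along the rack towards its key block, z up. The key block (50 x 56 mm, flat top 60 mm above the bench) is centred at x = +60 mm; the rest (x -85 to +35 mm) is a 42 mm high tray of three pockets with vials about 70 mm tall
- yellow_top (a point): centre of the top face of the round yellow check-in key (32 mm across) on the yellow rack's key block; it moves with the key. Up, it stands 82 mm above the bench, 22 mm proud of the block
- yellow_key (a joint): travel of the yellow key straight down, m: 0 up, 0.012 fully down; starts at 0 to 0.0015. Needs about 2.5 N plus 20 N per m/s to move, has no spring and stays where it is left; it counts as pressed beyond 0.007. Fully down it meets a soft buffer (4 N, rising to 9 N over 8 mm more, not counted in this value; it springs back), then a hard stop
- blue_rack: black sample rack with blue stripes and a blue end plate, fixed to the bench; 171 x 56 mm. Origin: middle of its underside on the bench; x runs along the rack towards its key block, z up. The key block (50 x 56 mm, flat top 60 mm above the bench) is centred at x = +60 mm; the rest (x -85 to +35 mm) is a 42 mm high tray of three pockets with vials about 70 mm tall
- blue_top (a point): centre of the top face of the round blue check-in key (32 mm across) on the blue rack's key block; it moves with the key. Up, it stands 82 mm above the bench, 22 mm proud of the block
- blue_key (a joint): travel of the blue key straight down, m: 0 up, 0.012 fully down; starts at 0 to 0.0015. Needs about 2.5 N plus 20 N per m/s to move, has no spring and stays where it is left; it counts as pressed beyond 0.007. Fully down it meets a soft buffer (4 N, rising to 9 N over 8 mm more, not counted in this value; it springs back), then a hard stop
- console: the analyser's white console box, 120 x 160 x 60 mm (x, y, z), fixed to the bench, with a green and a white key and a dark display strip on its flat top. Origin: middle of its underside; z up; keys at x = +30 mm, green at y = +38 mm, white at y = -38 mm, 76 mm apart
- green_top (a point): centre of the top face of the round green start key (32 mm across) on the console; moves with the key. Up, it stands 82 mm above the bench, 22 mm proud of the console
- green_key (a joint): travel of the green key straight down, m: 0 up, 0.012 fully down; starts at 0 to 0.0015. Needs about 2.5 N plus 20 N per m/s to move, has no spring and stays where it is left; it counts as pressed beyond 0.007. Fully down it meets a soft buffer (4 N, rising to 9 N over 8 mm more, not counted in this value; it springs back), then a hard stop
- white_top (a point): centre of the top face of the round white eject key (32 mm across), beside the green key and equally high; not to be pressed
- white_key (a joint): travel of the white eject key straight down, m: 0 up, 0.012 fully down; lightly sprung (1 to 3 N), it comes back up
- red_vial_a: loose capped sample vial, 30 mm across, 66 mm tall, white cap, standing in a pocket of the red rack at rack x = -64 mm, its cap top 70 mm above the bench. Origin: middle of its underside. Not to be moved
- red_vial_b: loose capped sample vial, 30 mm across, 66 mm tall, grey cap, standing in a pocket of the red rack at rack x = 14 mm, its cap top 70 mm above the bench. Origin: middle of its underside. Not to be moved
- yellow_vial_a: loose capped sample vial, 30 mm across, 66 mm tall, white cap, standing in a pocket of the yellow rack at rack x = -25 mm, its cap top 70 mm above the bench. Origin: middle of its underside. Not to be moved
- yellow_vial_b: loose capped sample vial, 30 mm across, 66 mm tall, grey cap, standing in a pocket of the yellow rack at rack x = 14 mm, its cap top 70 mm above the bench. Origin: middle of its underside. Not to be moved
- blue_vial_a: loose capped sample vial, 30 mm across, 66 mm tall, white cap, standing in a pocket of the blue rack at rack x = -64 mm, its cap top 70 mm above the bench. Origin: middle of its underside. Not to be moved
- blue_vial_b: loose capped sample vial, 30 mm across, 66 mm tall, grey cap, standing in a pocket of the blue rack at rack x = -25 mm, its cap top 70 mm above the bench. Origin: middle of its underside. Not to be moved
- notebook: red notebook, 100 x 150 x 14 mm, with a blue pen on it, lying loose at the back of the bench. Origin: middle of its underside. Not to be moved
- wash_bottle: clear bottle with a green cap, 60 mm across, 140 mm tall, standing loose at the back. Origin: middle of its underside. Not to be moved

How it is judged:
By the outcome, as a careful person would: the job done as asked, in the order asked, and still so for the second after the job is handed in, with the robot touching nothing.
It also fails if it takes over 56 s, if anything falls off the work surface, if the arm or the gripper's body presses on something with over 40 N, if the wrist force passes 120 N, or if a joint passes its speed limit or range.

## Working session

There is one attempt and no reset: what is moved stays moved. The work goes in short steps, each a Python script; the robot and the scene stay as the last script left them, time stands still between calls to the robot, and variables do not carry over. Pictures are saved under pics/ and viewed, at most 10 in all, crops included, and the job is handed in when it is done.

```bash
mkdir -p pics; ls; python3 - <<'E'
from bench import robot
import cv2,numpy as np
for n in("top","side"):
    c=robot.read_camera(n); cv2.imwrite(f"pics/{n}0.png",c["frame"][:,:,::-1])
    np.savez(f"{n}0.npz",**{k:v for k,v in c.items()})
    print(n,{k:v for k,v in c.items() if k not in("frame","depth")})
o=robot.get_obs();print(o["time_s"],o["position"],o["contact_force"],o["opening"])
E
```

```text
pics
top {'fx': 460.42457219855237, 'fy': 460.42457219855237, 'cx': 273.1605394333258, 'cy': 210.11462643559472, 'eye': array([ 0.43883494, -0.01090068,  1.39101322]), 'orientation': array([[ 0.01553266,  0.99273122, -0.11934595],
       [-0.9996352 ,  0.01278021, -0.02379375],
       [-0.02209553,  0.11967199,  0.99256758]])}
side {'fx': 520.5034569825834, 'fy': 520.5034569825834, 'cx': 279.07072851626964, 'cy': 205.52138834824697, 'eye': array([ 0.17931191, -0.9491167 ,  0.86253882]), 'orientation': array([[ 0.92553015,  0.21877802, -0.30907948],
       [-0.37841931,  0.56429037, -0.73374055],
       [ 0.01388427,  0.79606065,  0.60505758]])}
0.1 [0.16948688 0.6011651  0.24166279] [ 0.23768471 -0.17297942 -0.09509528] 0.08549126691896887
```

View pics/top0.png

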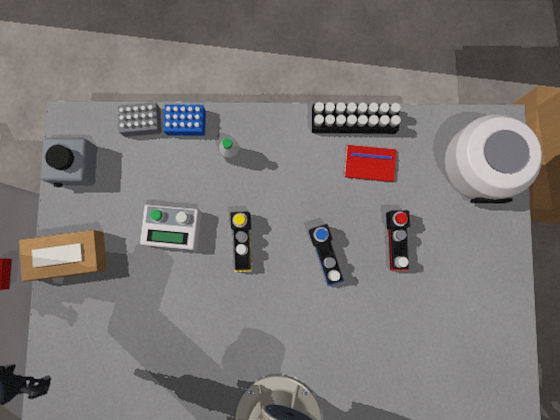

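View pics/side0.png

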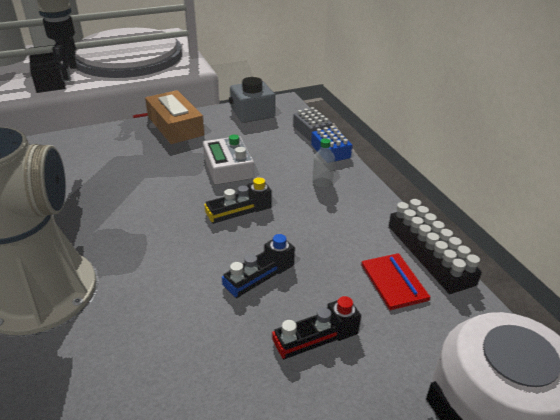

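The top view shows the key caps at about: yellow (239,219), blue (321,234), red (401,218), green (156,216). The white eject key is at (181,217). In the side view they are at about: yellow (259,184), blue (279,242), red (345,304), green (234,141). Next I'll triangulate them from the two views.

```bash
cat >vis.py <<'E'
import cv2,numpy as np
HUE={'red':(173,7),'yellow':(22,34),'blue':(100,118),'green':(50,75)}
def blob(frame,col,near,r=16):
    h=cv2.cvtColor(frame,cv2.COLOR_RGB2HSV).astype(int); lo,hi=HUE[col]
    hh=h[...,0]; m=((hh>=lo)|(hh<=hi)) if lo>hi else ((hh>=lo)&(hh<=hi))
    m=(m&(h[...,1]>130)&(h[...,2]>90)).astype(np.uint8)
    n,l,s,c=cv2.connectedComponentsWithStats(m)
    k=[i for i in range(1,n) if np.hypot(*(c[i]-near))<r and s[i,4]>15]
    i=max(k,key=lambda i:s[i,4]); return c[i],s[i],l==i
def ray(c,uv):
    d=np.array([(uv[0]-c['cx'])/c['fx'],-(uv[1]-c['cy'])/c['fy'],-1.])
    return np.array(c['eye']),np.array(c['orientation'])@d
def meet(c1,p1,c2,p2):
    a,u=ray(c1,p1);b,v=ray(c2,p2)
    t=np.linalg.lstsq(np.stack([u,-v],1),b-a,rcond=None)[0]
    p,q=a+t[0]*u,b+t[1]*v; return (p+q)/2,np.linalg.norm(p-q)
def onplane(c,uv,z):
    a,d=ray(c,uv); return a+d*(z-a[2])/d[2]
T={'red':(401,218),'yellow':(239,219),'blue':(321,234),'green':(156,216)}
S={'red':(345,304),'yellow':(259,184),'blue':(279,242),'green':(234,141)}
E
python3 - <<'E'
from vis import *
t=dict(np.load('top0.npz'));s=dict(np.load('side0.npz'))
for k in T:
    a,sa,ma=blob(t['frame'],k,T[k]);b,sb,mb=blob(s['frame'],k,S[k])
    p,e=meet(t,a,s,b); 
    d=np.median(t['depth'][ma]);o,r=ray(t,a)
    d2=np.percentile(s['depth'][mb],30)
    print(k,a.round(1),sa,b.round(1),sb,'tri',p.round(4),round(e,4),'pl',onplane(t,a,.082).round(4),'dep',(o+r*d).round(4))
E
```

```text
red [401.2 217.8] [395 213  13  11 113] [344.7 301.9] [337 296  16  13 153] tri [ 0.5795 -0.344   0.0815] 0.0013 pl [ 0.5788 -0.3436  0.082 ] dep [ 0.5789 -0.3438  0.0812]
yellow [239.2 219.1] [234 214  11  11  93] [258.7 183. ] [253 177  12  13 128] tri [0.5695 0.1183 0.0737] 0.0008 pl [0.5691 0.1174 0.082 ] dep [0.5692 0.1175 0.0812]
blue [321.  233.6] [316 229  11  10  89] [278.7 239.9] [273 234  13  15 130] tri [ 0.5308 -0.1169  0.0769] 0.0007 pl [ 0.5307 -0.1166  0.082 ] dep [ 0.5307 -0.1165  0.0822]
green [155.4 214.5] [150 210  11  10  84] [233.6 136.9] [229 135  10   5  39] tri [0.5792 0.3588 0.0829] 0.0 pl [0.5793 0.3591 0.082 ] dep [0.5793 0.3592 0.0816]
```

```bash
cat >act.py <<'E'
from bench import robot
import numpy as np
def press(xy,stop=6.0):
    x,y=xy
    robot.servo_line([x,y,.115],rate=.15)
    robot.hold(.2)
    f0=robot.get_obs()['contact_force'][2]
    hit=robot.servo_line([x,y,.053],rate=.02,stop_force=stop)
    o=robot.get_obs(); print('hit',hit,'tip z',o['position'][2]-.011,'dF',o['contact_force'][2]-f0,o['position'],flush=True)
    robot.servo_line([x,y,.15],rate=.12)
    o=robot.get_obs(); print('t',o['time_s'])
E
python3 - <<'E'
from act import *
R=np.array(robot.get_obs()['eef_rot']);print(R.round(3))
R=np.array([[0,1,0],[1,0,0],[0,0,-1.]]) if R[1,0]>0.7 else R
robot.set_gripper(0.0,20)
robot.reach([.579,-.344,.24],R)
o=robot.get_obs();print(o['time_s'],o['position'],o['joint_positions'],o['opening'])
press((.579,-.344))
E
```

```text
[[-0.962  0.271 -0.   ]
 [ 0.271  0.962 -0.001]
 [ 0.    -0.001 -1.   ]]
4.45 [ 0.57936333 -0.34334737  0.24004109] [-5.36704502e-01  4.29550798e-01  1.52370752e+00 -1.10453599e-03
  1.18799161e+00 -1.83316249e+00] -0.00012820288992254942
hit True tip z 0.06560563279569227 dF 5.806016718787905 [ 0.57900784 -0.34401747  0.07660563]
t 8.2333
```

```bash
python3 - <<'E'
from act import *
from vis import *
P={'yellow':(.5692,.1175),'blue':(.5307,-.1166),'green':(.5793,.3591)}
def check(k):
    c=robot.read_camera('top');
    try:
        a,_,m=blob(c['frame'],k,T[k]);d=np.median(c['depth'][m]);o,r=ray(c,a);print(k,'top at',(o+r*d).round(4),flush=True)
    except ValueError: print(k,'hidden')
robot.servo_line([*P['yellow'],.15],rate=.2); check('red'); press(P['yellow'])
robot.servo_line([*P['blue'],.15],rate=.2); check('yellow')
E
```

```text
red top at [ 0.5791 -0.3441  0.0697]
hit True tip z 0.0652805152227029 dF 7.395834957566918 [0.56922997 0.117518   0.07628052]
t 13.9417
yellow top at [0.5691 0.1176 0.0701]
```

Red and yellow are fully down: their tops now sit at 70 mm, down from about 81 mm.

```bash
python3 - <<'E'
from act import *
from vis import *
P={'blue':(.5307,-.1166),'green':(.5793,.3591)}
press(P['blue'])
robot.servo_line([*P['green'],.16],rate=.2)
c=robot.read_camera('top');a,_,m=blob(c['frame'],'blue',T['blue']);o,r=ray(c,a);z=(o+r*np.median(c['depth'][m]))[2];print('blue z',z)
if z<.0735:
    press(P['green'])
    robot.servo_line([.45,.2,.24],rate=.2)
    c=robot.read_camera('top')
    for k in T:
        a,_,m=blob(c['frame'],k,T[k]);o,r=ray(c,a);print(k,(o+r*np.median(c['depth'][m])).round(4))
    cv2.imwrite('pics/top1.png',c['frame'][:,:,::-1]); print(robot.get_obs()['time_s'])
E
```

```text
hit True tip z 0.06525171793497424 dF 6.837728542379201 [ 0.53071868 -0.11660944  0.07625172]
t 18.525
blue z 0.0702107063779811
hit True tip z 0.0656313618305068 dF 5.074022578331091 [0.57934759 0.3591255  0.07663136]
t 24.3667
red [ 0.5792 -0.3441  0.0698]
yellow [0.5691 0.1175 0.0703]
blue [ 0.5313 -0.1173  0.0701]
green [0.5799 0.3594 0.07  ]
25.6833
```

View pics/top1.png

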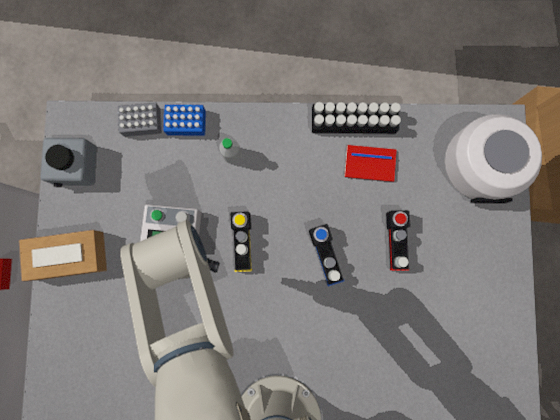

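The picture shows all four keys in place: red (401,219), yellow (240,220), blue (321,235) and green (157,215). Depth puts each top at 70 mm. The vials, notebook and bottle look undisturbed, and the arm is clear.

```bash
python3 -c "
from bench import robot
print(robot.finish_job())"
```

```text
the job is handed in; nothing more can be done
None
```

I pressed the red, yellow, blue and green keys in that order; depth readings show all four fully down, nothing else looks moved in the last picture, and I handed the job in at about 26 s.

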